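# Take the glue pot off the warmer and shut the warmer off

### The arm

A 7-joint arm with a two-finger parallel gripper is mounted at the origin on the work surface. World frame = base frame: x ahead of the robot, y to its left, z up, the work surface at z = 0. Lengths are in m, angles in rad, forces in N, time in s.
With the tool pointing down it reaches from about 0.4 to 0.85 m from the base axis. Payload 4.5 kg.
Tool frame: the origin (TCP) lies midway between the tips of the shut fingers; the grasp point (between the pads) lies 19 mm behind it; z points along the fingers, y is the line along which they close (so a half turn about z gives the same grasp; the last joint's range is limited). The gripper opens to 88 mm and grips with 3 to 60 N. Pads are 18 mm wide; open, the fingers measure 123 mm over their backs; the gripper's body (75 mm by 187 mm) begins 45 mm behind the grasp point.
Start: joints at [1.187, 0.689, -0.195, 1.565, 0.157, 0.902, -0.215], TCP at [0.254, -0.571, 0.239] pointing down, gripper open.
Joint ranges: [-3.01, 3.01], [-0.46, 2.08], [-1.47, 1.51], [0.13, 2.56], [-1, 4.14], [0.04, 2.09], [-2.66, 2.66]. Speed limits (rad/s): [2.57, 2.57, 3.14, 3.14, 3.14, 3.14, 3.14].

### API

Orientations are given as a unit quaternion [x, y, z, w].
In Python, from plant import sensors, eyes, finish_job gives the robot as it stands.
- The arm moves only by the tool send_rows, never from a script. Its argument "rows" is text: rows parted by semicolons, each of 4 numbers parted by spaces: the shift along the tool's x, y, z normalised to -1 to 1, where 1 is 30 cm, then the turn about the tool's z normalised to -1 to 1, where 1 is 2 pi rad. A call has 1 to 10 rows; each row is the pose to reach, as a shift and turn from the pose commanded when the call began, along the tool's axes at that moment, turning the shorter way round; what a row does not reach only later rows make up. A row lasts 1/12 s, in which the tool goes at most 41.7 mm and 7.16 degrees, less where a joint would pass 70% of its speed; a pose out of reach is approached as far as the arm can. A call with a number of a shift or a turn outside -1 to 1 is refused whole. A call with a gripper value outside its range is refused whole. "jaw" is the closure, from -1 (fully open) to 1 (shut), set as the call begins (left out, the last holds). The fingers move at their own pace and stop on an object; "force" is the grip in N (left out, the last holds). Time passes only in rows, so rows that repeat a pose let the fingers close. It gives the time, the measured TCP pose, the force, the opening and the grip force at its end, in the units of the state.
- sensors.get_state(): the state, without advancing time (a new reading comes with each control period).
- eyes.snapshot(name): name is "side" or "top" or "wrist"; returns (picture, depth): 480x640x3 uint8, red, green, blue; 480x640 float32, m along the optical axis (not along the pixel's ray), 0 where there is no reading.
- eyes.calibration(name): a dict with "fov_y" (degrees; the focal length in pixels is half the picture's height over the tangent of half this angle, whatever the lens; pixels are square), "cx", "cy" (the principal point, pixels), "dist_coeffs" ([k1, k2, p1, p2, k3] as OpenCV has them; the pictures are not rectified), "world_from_camera" (4x4, takes a point from camera to world coordinates). Camera axes: x right, y down, z forward; pixel columns grow to the right and rows downward; lengths in m; the calibration is good to about 2 mm. A picture is of the moment at which its call begins: read the wrist's pose just before it. calibration takes no time and is no camera call; for the wrist camera it gives the pose at the moment of the call.
- finish_job(): hands the job in; it is judged then, once.
The state is a dict: "clock": time; "q": joint angles; "qd": joint speeds; "joint_torque": joint torques, N m; "tool_pos": TCP position; "eef_rot": TCP orientation; "contact_force": force on the tool from outside, world axes, zero at the start; "moment": the same for the moment, N m; "opening": opening from 0.0 (shut) to 1.0 (fully open); "finger_force": force on a finger pad.
Only numpy, scipy, OpenCV 4.12 (cv2) and the standard library are available. Lean on these libraries where they do the work, as an engineer would, in place of code of your own. Each camera call takes 0.05 s, during which the arm holds its last target. There are 200 camera calls.

### The job

Lift the glue pot by its arched handle off the warmer, out from under the drying rack, and set it down gently, without dropping it or pressing hard, in the middle of the adjustable round rest beside the warmer, keeping it upright all the way. When it stands there released, push the warmer's sprung black plunger fully in along its slanted stroke, hold it in for a good second, and let it spring back out. Leave the other things on the bench as they are.

Things in the scene. Friction and masses are not known exactly. Their poses are not given: they have to be found in the camera images.
- warmer: Glue warmer fixed to the bench: grey box 200 x 200 mm, 55 mm high, a hotplate on top, a slatted rack over it on two posts at the back (x = 90, y = +-90 mm). In front a wedge 130 mm wide slopes down from x = -101 mm (53 mm high) to x = -179 mm (8 mm high) and carries the plunger. Origin on the bench below the hotplate's centre; x points from the open front (robot side) to the back, z up.
- plate (a point): Centre of the dark round hotplate's top (diameter 144 mm, 62 mm above the bench), where the pot stands. Four lugs around it, rising 9 mm above it, keep the pot's foot within about 6 mm of the centre.
- rack_edge (a point): Middle of the front lower edge of the drying rack (wooden slats on steel rails) over the warmer, 350 mm above the bench; axes as the warmer. The rack reaches from here 150 mm back (+x), 110 mm to each side and 20 mm up. No vertical gripper can get to the handle below; one tilted about 40 deg can (fingers forward-down along +x, gripper body in front of the rack).
- pot: Closed steel glue pot, diameter 110 mm (rim 116 mm), lid top 93 mm above its foot, 0.35 to 0.7 kg, with a rigid arched handle over the lid. Origin at the centre of the foot, z up. Starts on the hotplate. The handle is in its xz plane: a round bar 14 mm thick, straight for 72 mm along x, axis 140 mm above the foot, legs at x = -48 and +48 mm down to the lid; 40 mm free between bar and lid.
- pot_grip (a point): Middle of the handle bar of the pot (0, 0, 140 mm in the pot's frame); same axes as the pot: x along the bar.
- rest: Adjustable rest fixed to the bench left or right of the warmer: dark round foot of 124 mm diameter, thin column, flat round wooden top of 150 mm diameter centred over the foot, nothing above it. Origin on the bench under its centre. The top is locked at some height from 52 to 112 mm above the bench, which is not reported: see it or feel for it when setting down. It does not give way.
- plunger (a joint): Stroke of the warmer's plunger in m: 0 out, 0.014 fully in; it springs back by itself. Needs about 4 N to start moving and 12 N at the end of the stroke, where it meets a hard stop.
- plunger_top (a point): Centre of the plunger's flat face (black cylinder of 52 mm diameter in a steel collar, standing out 18 mm from the collar). The point's z axis points out of the face, up and towards the robot side, 30 deg from vertical; push against it along -z. It moves with the plunger.
- chisel_block: Bystander fixed to the bench on the other side of the warmer from the rest: dark wooden block 100 x 130 mm, 70 mm high, with six upright chisel handles up to 185 mm high. Origin on the bench under its centre.
- jar: Bystander: glass jar, diameter 66 mm, 90 mm high, standing. Origin at the centre of its foot.
- tape: Bystander: roll of paper tape lying flat, diameter 100 mm, 40 mm high. Origin at the centre of its underside.
- mallet: Bystander: wooden carver's mallet standing on its head, diameter 88 mm, 235 mm high. Origin at the centre of its foot.
- screwdriver: Bystander: screwdriver lying flat, 200 mm long. Origin under its middle, x along it.
- finish: Bystander: tin can, diameter 72 mm, 130 mm high, standing. Origin at the centre of its foot.
- bust: Bystander: small carved wooden bust, 110 mm wide, 190 mm high, standing. Origin at the centre of its foot.
Things that resemble listed ones, but are neither listed nor needed, are in the scene too. There is more than one size of the pot; the one meant has the size given above.

How it is judged:
On the way, in this order (a step that is already met when the one before it is completed fails the run):
1. the pot is lifted clear of the hotplate and its lugs (z of pot in the frame of warmer above 0.075 m), for 0.1 s.
2. the pot stands upright on the rest, within 30 mm of its middle, released by the fingers (horizontal distance between pot and rest below 0.03 m and angle between pot's own z axis and vertical below 0.1 rad and contact force between pot and rest above 1.5 N and contact force between pot and the fingers below 0.1 N), for 0.3 s.
3. then the plunger is pushed in through at least 12.5 of its 14 mm and held there for 0.7 s (value of joint plunger above 0.0125 m), for 0.7 s.
At the end, for the whole second after the job is handed in: The pot stands released and at rest on the rest's top, its foot's centre within 30 mm of the rest's axis horizontally, tilted less than 0.1 rad, and the plunger is back out (less than 3 mm in) (all of step 2 and linear speed of pot below 0.02 m/s and value of joint plunger below 0.003 m); the robot touches nothing.
It fails at once if the pot is tipped more than 0.5 rad (29 deg) (angle between pot's own z axis and vertical above 0.5 rad).
It fails at once if the pot is banged or pressed hard on the rest (more than 30 N) (contact force between pot and rest above 30 N).
It fails at once if the pot is let fall: moving faster than 0.2 m/s while no finger holds it (a drop of some 3 mm or more) (contact force between pot and the fingers below 1 N and linear speed of pot above 0.2 m/s).
It fails at once if a loose bystander is moved more than 30 mm (distance of any of jar, tape, mallet, screwdriver, finish, bust from where it was at the start of the episode above 0.03 m).
It also fails if it takes over 64 s, if anything falls off the work surface, if the arm or the gripper's body presses on something with over 40 N, if the wrist force passes 120 N, or if a joint passes its speed limit or range.

## Working session

There is one attempt and no reset: what is moved stays moved. The work goes in short steps, Python scripts to look and compute and a tool call to move; the robot and the scene stay as the last step left them, time stands still between calls to the robot, and variables do not carry over. Pictures are saved under pics/ and viewed, at most 10 in all, crops included, and the job is handed in when it is done.

Besides the shell and the picture viewer there is one more tool, called as name(argument=value, ...), one argument or row to a line, values as JSON. send_rows: Moves the arm, as the interface text tells. Scaled input: -1 to 1 covers 30 cm each way for a shift and 2 pi rad each way for a turn. Its arguments: {"type":"object","properties":{"rows":{"type":"string"},"jaw":{"type":"number"},"force":{"type":"number"}},"required":["rows"]}

```bash
mkdir -p pics; ls; cat > h.py <<'E'
import numpy as np, cv2
from plant import sensors, eyes
def snap(n,tag):
    c=eyes.calibration(n); p,d=eyes.snapshot(n)
    cv2.imwrite(f'pics/{tag}.png',p[:,:,::-1]); np.savez(f'pics/{tag}.npz',d=d,T=c['world_from_camera'],f=240/np.tan(np.radians(c['fov_y'])/2),c=[c['cx'],c['cy']],k=c['dist_coeffs'])
def cloud(tag):
    z=np.load(f'pics/{tag}.npz'); d=z['d']; f=float(z['f']); cx,cy=z['c']
    K=np.array([[f,0,cx],[0,f,cy],[0,0,1]])
    u,v=np.meshgrid(np.arange(640.),np.arange(480.))
    n=cv2.undistortPoints(np.stack([u,v],-1).reshape(-1,1,2),K,np.array(z['k'],float)).reshape(480,640,2)
    P=np.dstack([n*d[...,None],d]); T=np.array(z['T'])
    W=P@T[:3,:3].T+T[:3,3]; W[d==0]=np.nan
    return W
E
python3 - <<'E'
from h import *
print(sensors.get_state())
for n in ['side','top']:
    snap(n,n+'0'); c=eyes.calibration(n); print(n,c['fov_y'],np.round(c['world_from_camera'],3).tolist())
a=cv2.imread('pics/side0.png');b=cv2.imread('pics/top0.png')
E
```

```text
pics
{'clock': 0.0, 'q': array([ 1.18675868,  0.69001528, -0.19450274,  1.56632936,  0.15730175,
        0.90251345, -0.21511976]), 'qd': array([ 0.00071527, -0.00065288,  0.00011138, -0.00035177,  0.0006737 ,
        0.00099396, -0.00364298]), 'joint_torque': array([ 3.66884360e-04, -5.27571988e+01, -1.26664750e+00, -1.53427881e+01,
       -5.26259327e-02,  6.63642946e-03,  1.53787732e-04]), 'tool_pos': array([ 0.25330595, -0.57067348,  0.23789414]), 'eef_rot': array([ 9.78249565e-01,  2.07429289e-01, -2.63647450e-04, -8.99175251e-04]), 'contact_force': array([-0.49690984,  0.8366716 ,  0.36986619]), 'moment': array([0.00023438, 0.01666281, 0.01823153]), 'finger_force': 0.0, 'opening': 1.0005352472497833}
side 52.04332522833422 [[0.98, -0.142, 0.141, 0.33], [-0.2, -0.753, 0.627, -0.927], [0.017, -0.643, -0.766, 1.339], [0.0, 0.0, 0.0, 1.0]]
top 45.00744044714625 [[0.016, -0.996, 0.093, 0.411], [-1.0, -0.016, -0.008, -0.004], [0.009, -0.093, -0.996, 1.679], [0.0, 0.0, 0.0, 1.0]]
```

View pics/side0.png

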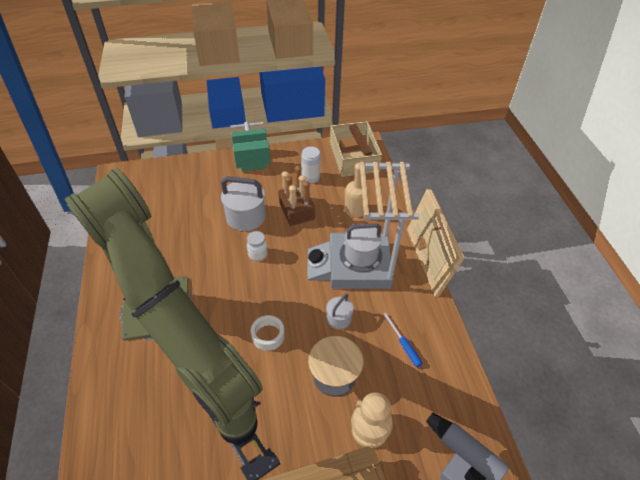

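View pics/top0.png

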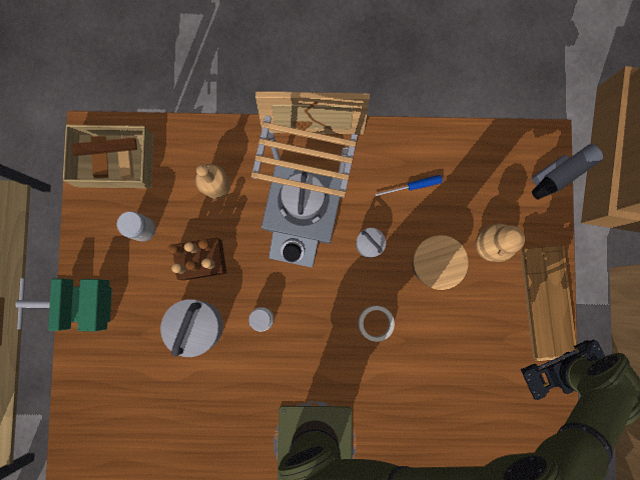

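Top view: the warmer is at (300,205) with the pot on it at (303,195), the plunger at (292,250), the rest at (440,262) and the chisel block at (198,258). The decoys are a small pot at (371,242) and a large one at (190,328). Next I'll measure these in the depth data.

```bash
python3 - <<'E'
from h import *
W=cloud('top0'); S=cloud('side0')
def p(n,C,u,v): print(n,np.round(C[v,u],3))
p('lidT',W,322,190);p('lidT2',W,290,205);p('handT',W,303,195);p('rest',W,440,262);p('plg',W,292,251);p('smallpot',W,362,243);p('tape',W,362,323);p('bust',W,505,235);p('jar',W,261,318)
p('lidS',S,372,248);p('restS',S,336,362);p('plgS',S,316,256)
A=np.vstack([W.reshape(-1,3),S.reshape(-1,3)]); A=A[~np.isnan(A[:,0])]
def circ(q):
    M=np.c_[2*q[:,:2],np.ones(len(q))]; 
    return cv2.minEnclosingCircle(q[:,:2].astype(np.float32)*1000)
for nm,C in (('top',W),('side',S)):
    r0=W[262,440]; m=(np.hypot(C[...,0]-r0[0],C[...,1]-r0[1])<.09)&(abs(C[...,2]-r0[2])<.008); q=C[m]
    print('rest',nm,len(q),q.mean(0).round(4),circ(q))
    l0=W[190,322]; m=(np.hypot(C[...,0]-l0[0],C[...,1]-l0[1])<.12)&(abs(C[...,2]-.155)<.008); q=C[m]
    print('lid',nm,len(q),q.mean(0).round(4),circ(q) )
    m=(np.hypot(C[...,0]-l0[0],C[...,1]-l0[1])<.09)&(C[...,2]>.18)&(C[...,2]<.215); q=C[m]
    pc=q[:,:2]-q[:,:2].mean(0); u,s,vt=np.linalg.svd(pc,full_matrices=False); t=pc@vt[0]
    print('handle',nm,len(q),q.mean(0).round(4),'z',np.percentile(q[:,2],[5,50,95]).round(3),'axis deg',np.degrees(np.arctan2(vt[0,1],vt[0,0])),t.min(),t.max())
    # box top
    m=(np.hypot(C[...,0]-l0[0],C[...,1]-l0[1])<.16)&(abs(C[...,2]-.055)<.004); q=C[m]
    print('box',nm,len(q),cv2.minAreaRect(q[:,:2].astype(np.float32)*1000))
    m=(np.hypot(C[...,0]-l0[0],C[...,1]-l0[1])<.3)&(abs(C[...,2]-.36)<.014); q=C[m]
    print('rack',nm,len(q),cv2.minAreaRect(q[:,:2].astype(np.float32)*1000))
    g=W[251,292]; m=np.linalg.norm(C-g,axis=2)<.024; q=C[m]; c=q.mean(0); n=np.linalg.svd(q-c)[2][2] if len(q)<5000 else 0
    print('plg',nm,len(q),c.round(4),np.round(n,3))
b=np.vstack([cv2.resize(cv2.imread('pics/side0.png')[200:400,280:460],None,fx=3,fy=3,interpolation=2)]); cv2.imwrite('pics/c1.png',b)
b=cv2.resize(cv2.imread('pics/top0.png')[90:280,240:400],None,fx=3.1,fy=3.1,interpolation=2); cv2.imwrite('pics/c2.png',b)
E
```

```text
lidT [ 0.653 -0.01   0.374]
lidT2 [0.652 0.074 0.152]
handT [0.67  0.038 0.207]
rest [ 0.51  -0.337  0.101]
plg [0.535 0.069 0.073]
smallpot [ 0.561 -0.125  0.069]
tape [ 0.338 -0.13   0.037]
bust [ 0.578 -0.489  0.184]
jar [0.35  0.15  0.084]
lidS [ 0.695 -0.013  0.155]
restS [ 0.509 -0.342  0.101]
plgS [0.533 0.064 0.058]
rest top 2127 [ 0.5086 -0.3378  0.104 ] ((509.6602783203125, -338.4085388183594), 75.1463394165039)
lid top 919 [0.6757 0.0415 0.1523] ((697.6560668945312, 12.950818061828613), 89.09963989257812)
handle top 184 [0.6731 0.0409 0.2048] z [0.193 0.206 0.213] axis deg 174.6430310443359 -0.057520935147629015 0.046376318104424934
box top 1859 ((654.6785888671875, 2.1222381591796875), (262.88330078125, 296.13934326171875), 9.702205657958984)
rack top 2789 ((734.2391967773438, 32.057220458984375), (221.25027465820312, 151.61805725097656), 78.619873046875)
plg top 129 [0.5385 0.0691 0.0618] [ 0.403 -0.088 -0.911]
rest side 2100 [ 0.5081 -0.3392  0.1039] ((510.1881408691406, -336.2140808105469), 76.00547790527344)
lid side 581 [0.6833 0.0276 0.1519] ((703.7427368164062, 7.97305154800415), 92.4062271118164)
handle side 160 [0.6778 0.0385 0.2012] z [0.185 0.203 0.21 ] axis deg 174.54333590323048 -0.05330670052518341 0.051248179375452035
box side 1135 ((659.7381591796875, 0.5683441162109375), (267.87994384765625, 298.40771484375), 8.499505996704102)
rack side 1552 ((733.3390502929688, 33.44703674316406), (232.1016082763672, 149.30043029785156), 79.60807800292969)
plg side 69 [0.5396 0.068  0.0609] [ 0.407 -0.071 -0.911]
```

View pics/c1.png

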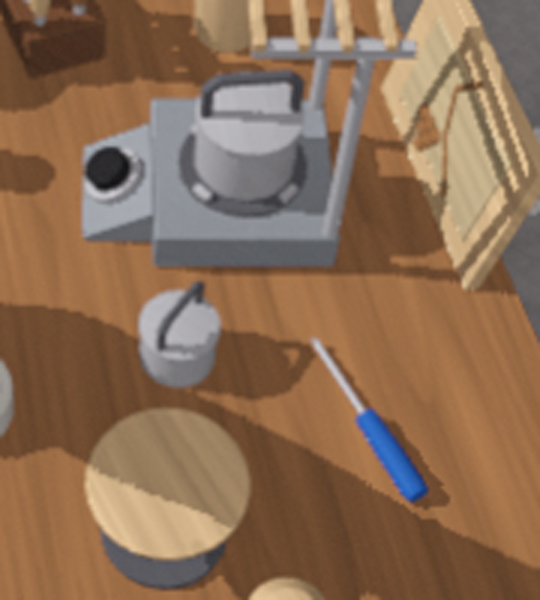

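View pics/c2.png

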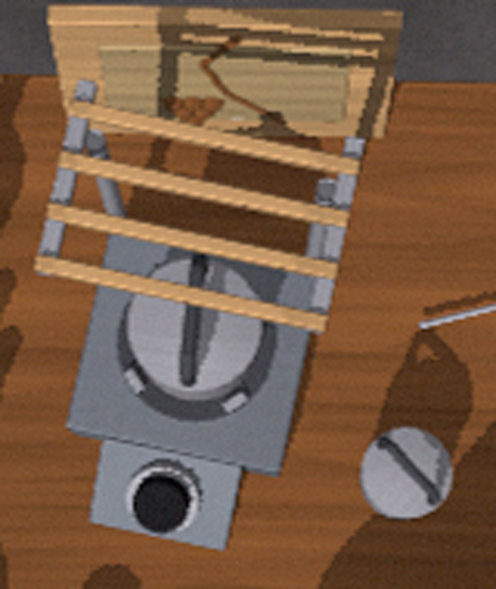

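The enlarged crops show the pot's handle at crop (195,320), running nearly along the warmer's axis and partly under the front slat. The rest's top is clear. From depth:

| Item | x, y (m) | z (m) | Other |
|---|---|---|---|
| Handle bar | (.679, .039) | top .209 | yaw −5.4° |
| Rest top | (.510, −.337) | .104 | |
| Rack front edge | x ≈ .66 | | yaw −11° |

Heights and sizes match the description. I'll raise the tool now and move towards the warmer's front.

send_rows(
  rows="0 0 -0.83 0.08;0 0 -0.83 0.08;0 0 -0.83 0.08;0.3 -0.3 -0.83 0.08;0.7 -0.75 -0.83 0.08;0.7 -0.75 -0.83 0.08;0.7 -0.75 -0.83 0.08;0.7 -0.75 -0.83 0.08;0.7 -0.75 -0.83 0.08;0.7 -0.75 -0.83 0.08",
  jaw=-1,
)

```text
clock: 0.93
tool_pos: [0.3408, -0.3174, 0.474]
eef_rot: [0.999, -0.042, -0.0, -0.0]
contact_force: [1.2, 0.4, -0.1]
opening: 1.002
finger_force: 0.0
```

send_rows(
  rows="0 -1 0 0;0 -1 0 0;0 -1 0 0;0 -1 0 0;0 -1 0 0;0 -1 0 0;0 -1 0 0;0 -1 0 0;0 -1 0 0;0 -1 0 0",
)

```text
clock: 1.77
tool_pos: [0.3661, -0.0214, 0.4734]
eef_rot: [0.999, -0.042, -0.0, 0.0]
contact_force: [-0.5, -1.3, -0.6]
opening: 0.997
finger_force: 0.0
```

send_rows(
  rows="1 -0.2 0.3 0;1 -0.2 0.3 0;1 -0.2 0.3 0;1 -0.2 0.3 0;1 -0.2 0.3 0;1 -0.2 0.3 0;1 -0.2 0.3 0;1 -0.2 0.3 0;1 -0.2 0.3 0;1 -0.2 0.3 0",
)

```text
clock: 2.6
tool_pos: [0.6706, 0.0108, 0.3809]
eef_rot: [0.999, -0.044, -0.002, 0.001]
contact_force: [0.1, -0.3, 0.1]
opening: 1.002
finger_force: 0.0
```

send_rows(
  rows="0 0 -0.5 0;0 0 -0.5 0;0 0 -0.5 0;0 0 -0.5 0;0.5 0 -0.5 0;1 0 -0.5 0;1 0 -0.5 0;1 0 -0.5 0;1 0 -0.5 0;1 0 -0.5 0",
)

```text
clock: 3.43
tool_pos: [0.7707, 0.0018, 0.5102]
eef_rot: [0.999, -0.04, 0.012, 0.003]
contact_force: [-0.5, 0.8, 0.0]
opening: 1.002
finger_force: 0.0
```

```bash
python3 -c "
from h import *
print(sensors.get_state())"
```

```text
{'clock': 3.4333, 'q': array([ 0.0024412 ,  0.94397431, -0.94576084,  0.14548828,  0.88105658,
        2.08420049, -1.78116698]), 'qd': array([ 0.14489697,  0.21746978, -2.19934932, -0.13886652,  2.09806975,
        0.07591928, -0.03591533]), 'joint_torque': array([ 1.99791715e-01, -6.61019683e+01,  2.93122843e+00, -1.13989565e+01,
       -2.09434122e+00, -1.82638471e-01,  3.15948576e-02]), 'tool_pos': array([0.77068656, 0.00175738, 0.5101831 ]), 'eef_rot': array([ 0.99909825, -0.04049294,  0.01249767,  0.00261062]), 'contact_force': array([-0.4893497 ,  0.79791037,  0.01113408]), 'moment': array([0.05480159, 0.01676581, 0.00490432]), 'finger_force': 0.0, 'opening': 1.0017600359086647}
```

send_rows(
  rows="1 0 0 0;1 0 0 0;1 0 0 0;1 0 0 0;1 0 0 0;1 0 0 0",
)

```text
clock: 3.93
tool_pos: [0.7914, -0.0072, 0.4756]
eef_rot: [0.999, -0.038, 0.012, 0.002]
contact_force: [0.9, 0.6, -0.1]
opening: 1.001
finger_force: 0.0
```

```bash
python3 -c "
from h import *
print(sensors.get_state()['q'])"
```

```text
[ 0.03861099  1.01014373 -1.47224387  0.13654925  1.39870177  2.08907932
 -1.7619775 ]
```

send_rows(
  rows="0 0 0 0;0 0 0 0;0 0 0 0",
)

```text
clock: 4.18
tool_pos: [0.7915, -0.0067, 0.4758]
eef_rot: [0.999, -0.038, 0.012, 0.003]
contact_force: [0.5, -0.1, 0.7]
opening: 0.998
finger_force: 0.0
```

send_rows(
  rows="-0.5 0 0 0;-0.5 0 0 0;-0.5 0 0 0;-0.5 0 0 0;-0.5 0 0 0;-0.5 0 0 0;-0.5 0 0 0",
)

```text
clock: 4.77
tool_pos: [0.6389, 0.0041, 0.4723]
eef_rot: [0.999, -0.037, 0.012, 0.006]
contact_force: [0.6, 0.8, 0.4]
opening: 1.003
finger_force: 0.0
```

```bash
python3 -c "
from h import *
s=sensors.get_state()
print(s['q'],s['tool_pos'],s['eef_rot'])"
```

```text
[ 0.45216817  0.80889484 -1.45378264  1.10130474  0.85859398  1.80018998
 -2.33324318] [0.63889111 0.00408177 0.47226687] [ 0.99923552 -0.03665477  0.01211637  0.00616458]
```

send_rows(
  rows="0 0 -1 0;0 0 -1 0;0 0 -1 0;0 0 -1 0;0 0 -1 0;0 0 -1 0;0 0 -1 0;0 0 -1 0;0 0 -1 0;0 0 -1 0",
)

```text
clock: 5.6
tool_pos: [0.6352, 0.0019, 0.638]
eef_rot: [0.999, -0.044, -0.008, 0.003]
contact_force: [0.2, 1.1, -1.6]
opening: 1.004
finger_force: 0.0
```

```bash
cat > st.py <<'E'
from h import *
from scipy.spatial.transform import Rotation as R
s=sensors.get_state()
M=R.from_quat(s['eef_rot']).as_matrix()
print(round(s['clock'],2),'q',s['q'].round(2),'p',s['tool_pos'].round(4),'F',s['contact_force'].round(1),'op',round(s['opening'],3),s['finger_force'].round(1) if hasattr(s['finger_force'],'round') else s['finger_force'])
print(M.round(3).tolist(),'tilt',np.degrees(np.arccos(-M[2,2])).round(1))
E
python3 st.py
```

```text
5.6 q [-0.06  0.64 -0.08  0.43  0.06  2.09 -1.75] p [0.6352 0.0019 0.638 ] F [ 0.2  1.1 -1.6] op 1.004 0.0
[[0.996, -0.087, -0.015], [-0.087, -0.996, -0.005], [-0.015, 0.007, -1.0]] tilt 0.9
```

send_rows(
  rows="0.5 0 -1 0;0.5 0 -1 0;0.5 0 -1 0;0.5 0 -1 0;0.5 0 -1 0;0.5 0 -1 0",
)

```text
clock: 6.1
tool_pos: [0.7261, -0.0256, 0.6125]
eef_rot: [0.997, -0.051, 0.056, -0.005]
contact_force: [-0.0, -1.8, 0.6]
opening: 1.0
finger_force: 0.0
```

```bash
python3 st.py
```

```text
6.1 q [-0.07  0.86  1.02  0.15 -0.94  2.09 -1.6 ] p [ 0.7261 -0.0256  0.6125] F [-0.  -1.8  0.6] op 1.0 0.0
[[0.989, -0.101, 0.112], [-0.102, -0.995, 0.004], [0.111, -0.015, -0.994]] tilt 6.4
```

send_rows(
  rows="0.5 0 -1 0;0.5 0 -1 0;0.5 0 -1 0;0.5 0 -1 0;0.5 0 -1 0;0.5 0 -1 0",
)

```text
clock: 6.6
tool_pos: [0.7153, -0.0319, 0.6473]
eef_rot: [0.995, -0.052, 0.084, -0.009]
contact_force: [-0.6, -0.1, -0.1]
opening: 0.998
finger_force: 0.0
```

```bash
python3 st.py
```

```text
6.6 q [-0.06  0.81  1.07  0.13 -1.    2.09 -1.6 ] p [ 0.7153 -0.0319  0.6473] F [-0.6 -0.1 -0.1] op 0.998 0.0
[[0.98, -0.103, 0.168], [-0.106, -0.994, 0.01], [0.166, -0.027, -0.986]] tilt 9.7
```

send_rows(
  rows="-0.3 0 -1 0;-0.3 0 -1 0;-0.3 0 -1 0;-0.3 0 -1 0;-0.3 0 -1 0;-0.3 0 -1 0;0.7 0 -1 0;0.7 0 -1 0;0.7 0 -1 0;0.7 0 -1 0",
)

```text
clock: 7.43
tool_pos: [0.7004, -0.0368, 0.6803]
eef_rot: [0.993, -0.054, 0.107, -0.009]
contact_force: [-0.6, -0.1, -0.4]
opening: 0.998
finger_force: 0.0
```

```bash
python3 st.py
```

```text
7.43 q [-0.05  0.77  1.08  0.14 -1.    2.09 -1.59] p [ 0.7004 -0.0368  0.6803] F [-0.6 -0.1 -0.4] op 0.998 0.0
[[0.971, -0.105, 0.214], [-0.109, -0.994, 0.006], [0.212, -0.029, -0.977]] tilt 12.3
```

send_rows(
  rows="-0.7 0 0.1 0;-0.7 0 0.1 0;-0.7 0 0.1 0;-0.7 0 0.1 0;-0.7 0 0.1 0;-0.7 0 -1 0;-0.7 0 -1 0;-0.7 0 -1 0;-0.7 0 -1 0;-0.7 0 -1 0",
)

```text
clock: 8.27
tool_pos: [0.5117, -0.0211, 0.7758]
eef_rot: [0.994, -0.054, 0.099, -0.009]
contact_force: [0.7, -0.8, -0.8]
opening: 1.002
finger_force: 0.0
```

```bash
python3 st.py
```

```text
8.27 q [-0.42  0.39  1.01  0.62 -0.5   2.07 -1.45] p [ 0.5117 -0.0211  0.7758] F [ 0.7 -0.8 -0.8] op 1.002 0.0
[[0.974, -0.106, 0.199], [-0.11, -0.994, 0.006], [0.197, -0.028, -0.98]] tilt 11.5
```

send_rows(
  rows="0.5 0 -1 0;0.5 0 -1 0;0.5 0 -1 0;0.5 0 -1 0;0.5 0 -1 0;0.5 0 -1 0;0.5 0 -1 0;0.5 0 -1 0",
)

```text
clock: 8.93
tool_pos: [0.5132, -0.0273, 0.7966]
eef_rot: [0.992, -0.054, 0.114, -0.01]
contact_force: [-0.9, -0.4, 0.1]
opening: 0.998
finger_force: 0.0
```

```bash
python3 st.py
```

```text
8.93 q [-0.15  0.34  0.31  0.49 -0.16  2.09 -1.64] p [ 0.5132 -0.0273  0.7966] F [-0.9 -0.4  0.1] op 0.998 0.0
[[0.968, -0.105, 0.226], [-0.11, -0.994, 0.007], [0.224, -0.032, -0.974]] tilt 13.1
```

send_rows(
  rows="1 0 -1 0;1 0 -1 0;1 0 -1 0;1 0 -1 0;1 0 -1 0;1 0 -1 0;1 0 -1 0;1 0 -1 0",
)

```text
clock: 9.6
tool_pos: [0.5569, -0.0383, 0.7926]
eef_rot: [0.99, -0.053, 0.132, -0.011]
contact_force: [0.2, 0.1, -0.6]
opening: 1.001
finger_force: 0.0
```

```bash
python3 st.py
```

```text
9.6 q [-0.09  0.42  0.31  0.37 -0.21  2.09 -1.63] p [ 0.5569 -0.0383  0.7926] F [ 0.2  0.1 -0.6] op 1.001 0.0
[[0.959, -0.102, 0.263], [-0.107, -0.994, 0.007], [0.261, -0.035, -0.965]] tilt 15.3
```

send_rows(
  rows="0.3 0 -1 0;0.3 0 -1 0;0.3 0 -1 0;0.3 0 -1 0;0.3 0 -1 0;0.3 0 -1 0;0.3 0 -1 0;0.3 0 -1 0",
)

```text
clock: 10.27
tool_pos: [0.5005, -0.039, 0.8272]
eef_rot: [0.987, -0.053, 0.151, -0.011]
contact_force: [0.3, 0.5, -0.3]
opening: 0.999
finger_force: 0.0
```

```bash
python3 st.py
```

```text
10.27 q [-0.13  0.31  0.32  0.45 -0.17  2.09 -1.62] p [ 0.5005 -0.039   0.8272] F [ 0.3  0.5 -0.3] op 0.999 0.0
[[0.949, -0.101, 0.299], [-0.108, -0.994, 0.005], [0.297, -0.037, -0.954]] tilt 17.4
```

send_rows(
  rows="1 0 -1 0;1 0 -1 0;1 0 -1 0;1 0 -1 0;1 0 -1 0",
)

```text
clock: 10.68
tool_pos: [0.5304, -0.0463, 0.8289]
eef_rot: [0.984, -0.053, 0.168, -0.01]
contact_force: [0.0, 1.0, -0.8]
opening: 0.995
finger_force: 0.0
```

send_rows(
  rows="1 0 -1 0;1 0 -1 0;1 0 -1 0;1 0 -1 0;1 0 -1 0",
)

```text
clock: 11.1
tool_pos: [0.5463, -0.0519, 0.8356]
eef_rot: [0.981, -0.053, 0.187, -0.01]
contact_force: [0.6, -0.2, -0.2]
opening: 1.004
finger_force: 0.0
```

send_rows(
  rows="0 0 -1 0;0 0 -1 0;0 0 -1 0;0 0 -1 0;0 0 -1 0",
)

```text
clock: 11.52
tool_pos: [0.4518, -0.0467, 0.8777]
eef_rot: [0.977, -0.053, 0.205, -0.01]
contact_force: [0.3, -0.2, -0.1]
opening: 0.998
finger_force: 0.0
```

send_rows(
  rows="0.5 0 -1 0;0.5 0 -1 0;0.5 0 -1 0;0.5 0 -1 0;0.5 0 -1 0",
)

```text
clock: 11.93
tool_pos: [0.4361, -0.048, 0.8923]
eef_rot: [0.974, -0.053, 0.222, -0.009]
contact_force: [-0.5, -0.3, -0.1]
opening: 1.001
finger_force: 0.0
```

```bash
python3 st.py
```

```text
11.93 q [-0.19  0.18  0.4   0.43 -0.17  2.09 -1.61] p [ 0.4361 -0.048   0.8923] F [-0.5 -0.3 -0.1] op 1.001 0.0
[[0.896, -0.099, 0.433], [-0.108, -0.994, -0.005], [0.431, -0.042, -0.901]] tilt 25.7
```

send_rows(
  rows="1 0 -1 0;1 0 -1 0;1 0 -1 0;1 0 -1 0",
)

```text
clock: 12.27
tool_pos: [0.4589, -0.053, 0.8997]
eef_rot: [0.969, -0.053, 0.24, -0.009]
contact_force: [0.2, 0.5, 0.1]
opening: 0.998
finger_force: 0.0
```

send_rows(
  rows="1 0 -1 0;1 0 -1 0;1 0 -1 0;1 0 -1 0",
)

```text
clock: 12.6
tool_pos: [0.471, -0.0568, 0.9092]
eef_rot: [0.965, -0.053, 0.258, -0.008]
contact_force: [0.2, 0.6, 0.4]
opening: 0.999
finger_force: 0.0
```

send_rows(
  rows="1 0 -1 0;1 0 -1 0;1 0 -1 0;1 0 -1 0",
)

```text
clock: 12.93
tool_pos: [0.476, -0.0596, 0.9197]
eef_rot: [0.96, -0.053, 0.275, -0.008]
contact_force: [0.2, 0.6, -0.1]
opening: 1.005
finger_force: 0.0
```

send_rows(
  rows="0.5 0 -1 0;0.5 0 -1 0;0.5 0 -1 0;0.5 0 -1 0",
)

```text
clock: 13.27
tool_pos: [0.436, -0.0584, 0.9416]
eef_rot: [0.954, -0.053, 0.294, -0.007]
contact_force: [0.4, 0.3, -0.1]
opening: 1.004
finger_force: 0.0
```

send_rows(
  rows="1 0 -1 0;1 0 -1 0;1 0 -1 0;1 0 -1 0",
)

```text
clock: 13.6
tool_pos: [0.4412, -0.0607, 0.9506]
eef_rot: [0.95, -0.053, 0.309, -0.007]
contact_force: [-0.8, 1.1, 0.5]
opening: 1.002
finger_force: 0.0
```

send_rows(
  rows="1 0 -1 0;1 0 -1 0;1 0 -1 0;1 0 -1 0",
)

```text
clock: 13.93
tool_pos: [0.4387, -0.0626, 0.9621]
eef_rot: [0.944, -0.054, 0.325, -0.006]
contact_force: [-0.4, -0.5, -0.1]
opening: 1.003
finger_force: 0.0
```

```bash
python3 st.py
```

```text
13.93 q [-0.08  0.21  0.49  0.19 -0.34  2.09 -1.59] p [ 0.4387 -0.0626  0.9621] F [-0.4 -0.5 -0.1] op 1.003 0.0
[[0.783, -0.097, 0.615], [-0.105, -0.994, -0.024], [0.613, -0.046, -0.789]] tilt 38.0
```

send_rows(
  rows="-0.48 -0.15 0.93 0;-0.48 -0.15 0.93 0;-0.48 -0.15 0.93 0;-0.48 -0.15 0.93 0;-0.48 -0.15 0.93 0;-0.48 -0.15 0.93 0;-0.48 -0.15 0.93 0;-0.48 -0.15 0.93 0;-0.48 -0.15 0.93 0;-0.48 -0.15 0.93 0",
)

```text
clock: 14.77
tool_pos: [0.4999, -0.0082, 0.6498]
eef_rot: [0.945, -0.052, 0.322, -0.005]
contact_force: [-1.1, -0.0, 0.1]
opening: 0.998
finger_force: 0.0
```

```bash
cat >> st.py <<'E'
import sys
if len(sys.argv)>3:
    t=np.array([float(a) for a in sys.argv[1:4]]); d=M.T@(t-s['tool_pos'])
    print('shift m',d.round(4),'norm',(d/.3).round(3))
E
python3 st.py .565 .043 .348
```

```text
14.77 q [-0.64 -0.11  0.41  1.67  0.25  0.95 -1.98] p [ 0.4999 -0.0082  0.6498] F [-1.1 -0.   0.1] op 0.998 0.0
[[0.788, -0.095, 0.609], [-0.101, -0.995, -0.024], [0.608, -0.043, -0.793]] tilt 37.5
shift m [-0.1373 -0.0443  0.2777] norm [-0.458 -0.148  0.926]
```

send_rows(
  rows="-0.46 -0.15 0.92 0;-0.46 -0.15 0.92 0;-0.46 -0.15 0.92 0;-0.46 -0.15 0.92 0;-0.46 -0.15 0.92 0;-0.46 -0.15 0.92 0;-0.46 -0.15 0.92 0;-0.46 -0.15 0.92 0;-0.46 -0.15 0.92 0;-0.46 -0.15 0.92 0",
)

```text
clock: 15.6
tool_pos: [0.5687, 0.0449, 0.3589]
eef_rot: [0.946, -0.049, 0.319, -0.004]
contact_force: [-0.0, -1.3, 0.5]
opening: 1.0
finger_force: 0.0
```

```bash
python3 st.py .688 .039 .190; python3 - <<'E'
from h import *
snap('wrist','w1'); W=cloud('w1')
m=(W[...,2]>.196)&(W[...,2]<.225)&(W[...,0]>.6)&(W[...,0]<.76)&(abs(W[...,1]-.04)<.05)
q=W[m]; print(len(q))
if len(q)>20:
    pc=q[:,:2]-q[:,:2].mean(0); vt=np.linalg.svd(pc,full_matrices=False)[2]; t=pc@vt[0]
    print(q.mean(0).round(4),vt[0],t.min(),t.max(),np.percentile(q[:,2],[5,50,95,99]))
m=(W[...,2]>.14)&(W[...,2]<.158)&(np.hypot(W[...,0]-.679,W[...,1]-.04)<.07); q=W[m]; print('lid',len(q),cv2.minEnclosingCircle(q[:,:2].astype(np.float32)*1000))
E
```

```text
15.6 q [-0.57  0.3   0.42  2.2   0.78  0.04 -2.66] p [0.5687 0.0449 0.3589] F [-0.  -1.3  0.5] op 1.0 0.0
[[0.791, -0.09, 0.605], [-0.095, -0.995, -0.025], [0.604, -0.038, -0.796]] tilt 37.2
shift m [-0.007   0.0015  0.2067] norm [-0.023  0.005  0.689]
1409
[0.6736 0.0423 0.2081] [-0.99544186  0.09537032] -0.06070165580545677 0.04526797342454652 [0.19909814 0.2093571  0.21161947 0.21218262]
lid 6939 ((681.8512573242188, 41.5296630859375), 58.23883056640625)
```

View pics/w1.png

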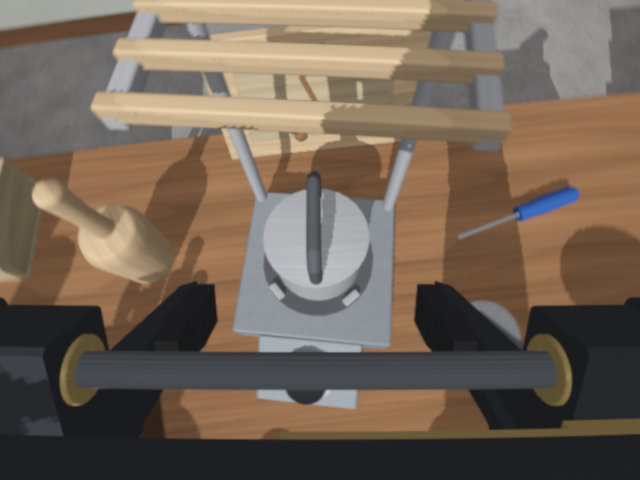

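Wrist view: the bar runs from (315,180) to (315,275), between the fingers, with the rack beams above it. The bar centre refines to (.681, .042, .203), and the lid circle agrees. I'll advance along the tool axis.

send_rows(
  rows="0 0 0.1 0;0 0 0.2 0;0 0 0.3 0;0 0 0.4 0;0 0 0.4 0;0 0 0.4 0",
)

```text
clock: 16.15
tool_pos: [0.6568, 0.0438, 0.292]
eef_rot: [0.954, -0.055, 0.296, -0.001]
contact_force: [-1.0, 0.2, 0.4]
opening: 0.998
finger_force: 0.0
```

```bash
python3 st.py .690 .041 .191
```

```text
16.15 q [-0.35  0.51  0.22  2.02  0.78  0.04 -2.65] p [0.6568 0.0438 0.292 ] F [-1.   0.2  0.4] op 0.998 0.0
[[0.819, -0.105, 0.565], [-0.106, -0.994, -0.03], [0.564, -0.035, -0.825]] tilt 34.4
shift m [-0.0295  0.0029  0.1021] norm [-0.098  0.01   0.34 ]
```

send_rows(
  rows="0 0 -0.97 0;0 0 -0.97 0;0 0 -0.97 0;0 0 -0.97 0;0.12 0.06 -0.97 -0.02;0.12 0.06 -0.97 -0.04;0.12 0.06 -0.97 -0.06;0.12 0.06 -0.97 -0.08;0.12 0.06 -0.97 -0.1;0.12 0.06 -0.97 -0.12",
)

```text
clock: 16.98
tool_pos: [0.518, 0.0308, 0.5564]
eef_rot: [0.919, 0.254, 0.285, 0.095]
contact_force: [-0.1, 0.4, -0.4]
opening: 0.995
finger_force: 0.0
```

send_rows(
  rows="0 0 0 -0.02;0 0 0 -0.04;0 0 0 -0.06;0 0 0 -0.08;0 0 0 -0.1;0 0 0 -0.12;0 0 0 -0.14;0 0 0 -0.16;0 0 0 -0.18;0 0 0 -0.19",
)

```text
clock: 17.82
tool_pos: [0.5176, 0.031, 0.5529]
eef_rot: [0.618, 0.728, 0.18, 0.236]
contact_force: [-0.1, -0.3, 0.3]
opening: 0.999
finger_force: 0.0
```

```bash
python3 st.py .578 .044 .355
```

```text
17.82 q [ 0.06  0.01 -0.32  1.82  0.26  0.75 -0.24] p [0.5176 0.031  0.5529] F [-0.1 -0.3  0.3] op 0.999 0.0
[[-0.124, 0.814, 0.567], [0.985, 0.171, -0.03], [-0.121, 0.555, -0.823]] tilt 34.6
shift m [ 0.0293 -0.0583  0.1968] norm [ 0.098 -0.194  0.656]
```

send_rows(
  rows="0 0 0 -0.02;0 0 0 -0.04;0 0 0 -0.06;0 0 0 -0.08;0 0 0 -0.1;0.1 -0.19 0.65 -0.12;0.1 -0.19 0.65 -0.14;0.1 -0.19 0.65 -0.16;0.1 -0.19 0.65 -0.18;0.1 -0.19 0.65 -0.19",
)

```text
clock: 18.65
tool_pos: [0.5768, 0.044, 0.3618]
eef_rot: [0.109, 0.949, 0.018, 0.296]
contact_force: [1.6, -1.4, 0.5]
opening: 1.003
finger_force: 0.0
```

```bash
python3 st.py .578 .044 .355
```

```text
18.65 q [-0.14  0.29 -0.15  2.11  0.97  0.27  0.19] p [0.5768 0.044  0.3618] F [ 1.6 -1.4  0.5] op 1.003 0.0
[[-0.801, 0.196, 0.566], [0.217, 0.976, -0.031], [-0.558, 0.099, -0.824]] tilt 34.5
shift m [ 0.0028 -0.0004  0.0063] norm [ 0.009 -0.001  0.021]
```

send_rows(
  rows="0 0 0.06 -0.018;0 0 0.15 -0.018;0 0 0.25 -0.018;0 0 0.35 -0.018;0 0 0.35 -0.018;0 0 0.35 -0.018",
)

```text
clock: 19.15
tool_pos: [0.6379, 0.0413, 0.2764]
eef_rot: [0.057, 0.953, 0.001, 0.298]
contact_force: [0.7, 0.7, -0.5]
opening: 0.998
finger_force: 0.0
```

```bash
python3 st.py .6895 .041 .1906
```

```text
19.15 q [-0.19  0.51 -0.03  2.09  1.8   0.17 -0.52] p [0.6379 0.0413 0.2764] F [ 0.7  0.7 -0.5] op 0.998 0.0
[[-0.816, 0.108, 0.567], [0.11, 0.993, -0.031], [-0.567, 0.037, -0.823]] tilt 34.6
shift m [0.0065 0.0021 0.0999] norm [0.022 0.007 0.333]
```

send_rows(
  rows="0.02 0.01 0.06 0;0.02 0.01 0.12 0;0.02 0.01 0.18 0;0.02 0.01 0.24 0;0.02 0.01 0.29 0;0.02 0.01 0.33 0;0.02 0.01 0.33 0;0.02 0.01 0.33 0",
)

```text
clock: 19.82
tool_pos: [0.6898, 0.0413, 0.1932]
eef_rot: [0.058, 0.953, 0.001, 0.298]
contact_force: [-0.3, 0.7, 0.1]
opening: 0.998
finger_force: 0.0
```

```bash
python3 st.py .6895 .041 .1906;python3 - <<'E'
from h import *
snap('wrist','w2')
E
```

```text
19.82 q [-0.03  0.71 -0.27  2.01  2.07  0.35 -0.73] p [0.6898 0.0413 0.1932] F [-0.3  0.7  0.1] op 0.998 0.0
[[-0.816, 0.109, 0.568], [0.111, 0.993, -0.032], [-0.568, 0.037, -0.822]] tilt 34.7
shift m [ 0.0017 -0.0004  0.002 ] norm [ 0.006 -0.001  0.007]
```

View pics/w2.png

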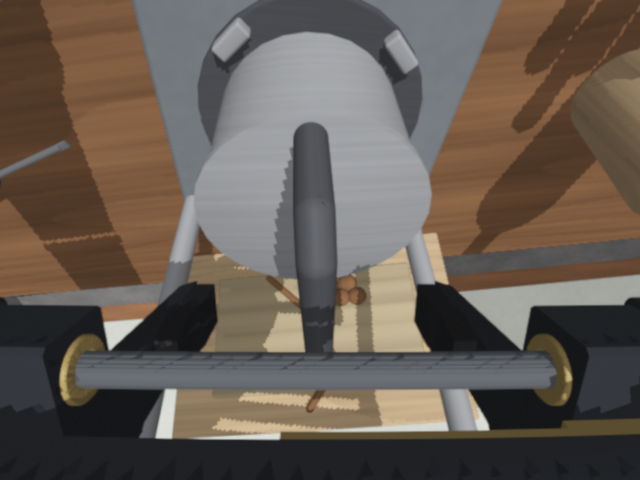

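The bar lies centred between the fingers at (315,320) and aligned with them. Closing.

send_rows(
  rows="0 0 0 0;0 0 0 0;0 0 0 0;0 0 0 0;0 0 0 0;0 0 0 0;0 0 0 0;0 0 0 0",
  jaw=1,
  force=50,
)

```text
clock: 20.53
tool_pos: [0.6905, 0.0412, 0.1929]
eef_rot: [0.058, 0.953, 0.002, 0.298]
contact_force: [-0.4, 0.4, -1.2]
opening: 0.422
finger_force: 0.0
```

```bash
python3 st.py .69 .041 .215; python3 st.py .53 .07 .27
```

```text
20.53 q [-0.03  0.71 -0.27  2.01  2.07  0.35 -0.73] p [0.6905 0.0412 0.1929] F [-0.4  0.4 -1.2] op 0.422 0.0
[[-0.815, 0.109, 0.568], [0.111, 0.993, -0.031], [-0.568, 0.038, -0.822]] tilt 34.7
shift m [-0.0122  0.0006 -0.0184] norm [-0.041  0.002 -0.061]
20.53 q [-0.03  0.71 -0.27  2.01  2.07  0.35 -0.73] p [0.6905 0.0412 0.1929] F [-0.4  0.4 -1.2] op 0.422 0.0
[[-0.815, 0.109, 0.568], [0.111, 0.993, -0.031], [-0.568, 0.038, -0.822]] tilt 34.7
shift m [ 0.0903  0.014  -0.1555] norm [ 0.301  0.047 -0.518]
```

send_rows(
  rows="0 0 0 0;0 0 0 0;0 0 0 0;0 0 0 0;0 0 0 0;0 0 0 0;0 0 0 0;0 0 0 0",
)

```text
clock: 21.2
tool_pos: [0.6906, 0.0415, 0.193]
eef_rot: [0.058, 0.953, 0.002, 0.298]
contact_force: [1.0, 1.4, -0.3]
opening: 0.145
finger_force: 50.0
```

send_rows(
  rows="0 0 0 0;-0.01 0 -0.015 0;-0.02 0 -0.03 0;-0.03 0 -0.045 0;-0.04 0 -0.06 0;-0.05 0 -0.075 0;-0.06 0 -0.09 0;-0.06 0 -0.09 0",
)

```text
clock: 21.87
tool_pos: [0.6904, 0.0403, 0.2271]
eef_rot: [0.058, 0.952, 0.002, 0.299]
contact_force: [-0.1, -0.6, -3.9]
opening: 0.145
finger_force: 50.0
```

```bash
python3 st.py .53 .07 .225
```

```text
21.87 q [-0.1   0.65 -0.15  1.99  1.94  0.24 -0.62] p [0.6904 0.0403 0.2271] F [-0.1 -0.6 -3.9] op 0.145 49.98079027980566
[[-0.814, 0.109, 0.57], [0.111, 0.993, -0.031], [-0.57, 0.038, -0.821]] tilt 34.8
shift m [ 0.1351  0.012  -0.0907] norm [ 0.45   0.04  -0.302]
```

Lifted 34 mm, and the measured load is 4 N. Drawing the pot out from under the rack.

send_rows(
  rows="0.02 0 -0.02 0;0.05 0 -0.06 0;0.1 0 -0.11 0;0.15 0 -0.16 0;0.2 0 -0.21 0;0.25 0 -0.26 0;0.3 0 -0.31 0;0.34 0 -0.36 0;0.37 0 -0.39 0;0.38 0 -0.4 0",
)

```text
clock: 22.7
tool_pos: [0.5259, 0.0567, 0.2592]
eef_rot: [0.057, 0.953, 0.002, 0.297]
contact_force: [0.1, 0.3, -4.7]
opening: 0.143
finger_force: 50.0
```

```bash
python3 st.py .5196 -.15 .30
```

```text
22.7 q [-0.04  0.46 -0.41  2.38  2.08  0.48 -0.92] p [0.5259 0.0567 0.2592] F [ 0.1  0.3 -4.7] op 0.143 49.97245989739895
[[-0.817, 0.107, 0.567], [0.109, 0.994, -0.03], [-0.566, 0.037, -0.823]] tilt 34.6
shift m [-0.0406 -0.2045 -0.0309] norm [-0.135 -0.682 -0.103]
```

send_rows(
  rows="-0.05 -0.03 -0.05 0;-0.1 -0.08 -0.1 0;-0.13 -0.15 -0.1 0;-0.13 -0.23 -0.1 0;-0.13 -0.31 -0.1 0;-0.13 -0.4 -0.1 0;-0.13 -0.48 -0.1 0;-0.13 -0.57 -0.1 0;-0.13 -0.64 -0.1 0;-0.13 -0.68 -0.1 0",
)

```text
clock: 23.53
tool_pos: [0.5205, -0.1537, 0.2981]
eef_rot: [0.06, 0.953, 0.0, 0.298]
contact_force: [1.3, -0.1, -3.4]
opening: 0.144
finger_force: 50.0
```

```bash
python3 st.py .5196 -.3375 .28
```

```text
23.53 q [ 0.62  0.39 -0.48  2.28  2.42  0.13 -0.72] p [ 0.5205 -0.1537  0.2981] F [ 1.3 -0.1 -3.4] op 0.144 49.95240597054362
[[-0.815, 0.115, 0.568], [0.115, 0.993, -0.036], [-0.568, 0.036, -0.822]] tilt 34.7
shift m [-0.0101 -0.1832  0.0209] norm [-0.034 -0.611  0.07 ]
```

send_rows(
  rows="0 -0.03 0 0;0 -0.09 0 0;-0.01 -0.16 0.02 0;-0.02 -0.24 0.03 0;-0.02 -0.32 0.04 0;-0.03 -0.4 0.05 0;-0.03 -0.48 0.06 0;-0.03 -0.55 0.07 0;-0.03 -0.59 0.07 0;-0.03 -0.61 0.07 0",
)

```text
clock: 24.37
tool_pos: [0.53, -0.3003, 0.2829]
eef_rot: [0.061, 0.95, -0.013, 0.307]
contact_force: [-0.2, -0.7, -4.7]
opening: 0.145
finger_force: 50.0
```

```bash
python3 st.py .5196 -.3375 .245; python3 - <<'E'
from h import *
for n in ('side','top'): snap(n,n+'1')
for n in ('side1','top1'):
    C=cloud(n); d=np.hypot(C[...,0]-.51,C[...,1]+.3375)
    m=(d<.075)&(C[...,2]>.22)&(C[...,2]<.262); q=C[m]; print(n,len(q))
    # lid level
    m=(d<.085)&(abs(C[...,2]-.242)<.012); q=C[m]; print(q.mean(0), cv2.minEnclosingCircle(q[:,:2].astype(np.float32)*1000), np.percentile(q[:,2],[5,50,95]))
a=cv2.imread('pics/side1.png')[260:440,240:440]; b=cv2.imread('pics/top1.png')[180:340,350:550]
cv2.imwrite('pics/c3.png',np.vstack([cv2.resize(a,(600,540)),])); cv2.imwrite('pics/c4.png',cv2.resize(b,(600,480)))
E
```

```text
24.37 q [ 1.09  0.58 -0.78  2.1   1.54  0.16  0.47] p [ 0.53   -0.3003  0.2829] F [-0.2 -0.7 -4.7] op 0.145 49.981890097260475
[[-0.804, 0.123, 0.581], [0.107, 0.992, -0.062], [-0.584, 0.012, -0.811]] tilt 35.8
shift m [ 0.0266 -0.0386  0.027 ] norm [ 0.089 -0.129  0.09 ]
side1 597
[ 0.53542628 -0.32662295  0.24129401] ((524.2952270507812, -311.4819030761719), 53.67710494995117) [0.23610517 0.2413705  0.24616541]
top1 535
[ 0.54172528 -0.3041491   0.24057169] ((521.9818725585938, -309.5237121582031), 58.154083251953125) [0.23414451 0.24066371 0.2467939 ]
```

View pics/c3.png

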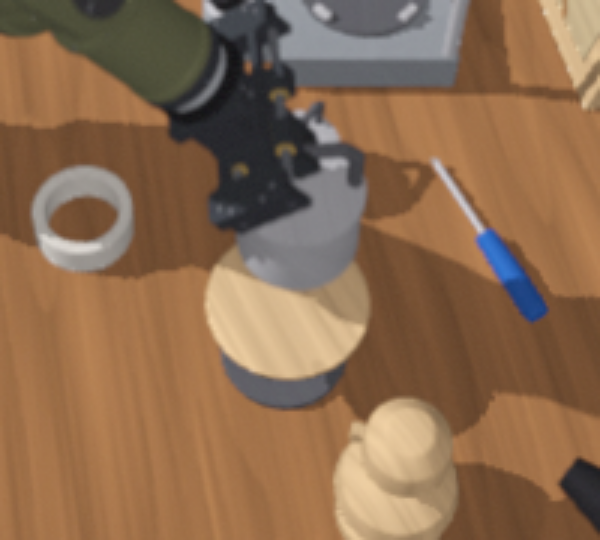

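The pot hangs upright over the rest at (300,200) in the crop. It is about 37 mm short, because the wrist lags near its singularity. Finishing the move slowly.

send_rows(
  rows="0.01 -0.02 0.01 0;0.02 -0.04 0.02 0;0.03 -0.06 0.03 0;0.04 -0.08 0.04 0;0.05 -0.1 0.05 0;0.06 -0.12 0.06 0;0.07 -0.13 0.06 0;0.07 -0.13 0.06 0;0.07 -0.13 0.06 0;0.07 -0.13 0.06 0",
)

```text
clock: 25.3
tool_pos: [0.5195, -0.3366, 0.2561]
eef_rot: [0.061, 0.949, -0.012, 0.308]
contact_force: [-0.1, 0.5, -4.1]
opening: 0.143
finger_force: 50.0
```

```bash
python3 st.py .5196 -.3375 .237; python3 - <<'E'
from h import *
for n in ('top','side'):
    snap(n,n+'2'); C=cloud(n+'2'); d=np.hypot(C[...,0]-.51,C[...,1]+.3375)
    m=(d<.085)&(C[...,2]>.195)&(C[...,2]<.226); q=C[m]; print(len(q),cv2.minEnclosingCircle(q[:,:2].astype(np.float32)*1000), np.percentile(q[:,2],[5,50,95]))
    A=np.c_[q[:,:2],np.ones(len(q))]; print(np.linalg.lstsq(A,q[:,2],rcond=None)[0])
E
```

```text
25.3 q [ 1.17  0.65 -0.8   2.09  1.69  0.16  0.41] p [ 0.5195 -0.3366  0.2561] F [-0.1  0.5 -4.1] op 0.143 49.96991280466318
[[-0.803, 0.123, 0.583], [0.108, 0.992, -0.06], [-0.586, 0.015, -0.81]] tilt 35.9
shift m [ 0.011  -0.0011  0.0156] norm [ 0.037 -0.004  0.052]
635 ((513.1143798828125, -338.5443115234375), 58.14697265625) [0.20857558 0.21502234 0.22098269]
[ 0.00027086 -0.01738644  0.20893769]
598 ((512.7120361328125, -337.00445556640625), 58.6469612121582) [0.20399513 0.21496679 0.22000901]
[0.02330495 0.05977993 0.22354012]
```

send_rows(
  rows="0.006 0 0.009 0;0.012 0 0.018 0;0.018 0 0.026 0;0.024 0 0.034 0;0.029 0 0.041 0;0.029 0 0.041 0",
)

```text
clock: 25.9
tool_pos: [0.5191, -0.3369, 0.24]
eef_rot: [0.061, 0.95, -0.012, 0.307]
contact_force: [0.1, -0.9, -4.3]
opening: 0.145
finger_force: 50.0
```

send_rows(
  rows="0.002 0 0.0027 0;0.004 0 0.0055 0;0.004 0 0.0055 0",
)

```text
clock: 26.15
tool_pos: [0.5194, -0.337, 0.2385]
eef_rot: [0.061, 0.95, -0.012, 0.307]
contact_force: [0.4, -0.9, -4.3]
opening: 0.141
finger_force: 50.0
```

send_rows(
  rows="0.002 0 0.0027 0;0.003 0 0.004 0;0.003 0 0.004 0",
)

```text
clock: 26.4
tool_pos: [0.5194, -0.3369, 0.2371]
eef_rot: [0.061, 0.95, -0.012, 0.308]
contact_force: [-0.7, -1.2, -3.6]
opening: 0.144
finger_force: 50.0
```

send_rows(
  rows="0.002 0 0.0027 0;0.003 0 0.004 0;0.003 0 0.004 0",
)

```text
clock: 26.65
tool_pos: [0.5203, -0.3376, 0.2366]
eef_rot: [0.061, 0.949, -0.013, 0.308]
contact_force: [0.3, -0.2, 0.4]
opening: 0.143
finger_force: 49.9
```

send_rows(
  rows="0.001 0 0.0015 0;0.002 0 0.0027 0;0.002 0 0.0027 0",
)

```text
clock: 26.9
tool_pos: [0.5209, -0.3381, 0.2363]
eef_rot: [0.061, 0.949, -0.014, 0.309]
contact_force: [0.3, -2.9, 5.3]
opening: 0.143
finger_force: 49.9
```

send_rows(
  rows="0 0 0 0;0 0 0 0;0 0 0 0",
  force=8,
)

```text
clock: 27.15
tool_pos: [0.5206, -0.338, 0.2361]
eef_rot: [0.061, 0.949, -0.013, 0.309]
contact_force: [1.2, -3.0, 5.4]
opening: 0.158
finger_force: 8.0
```

send_rows(
  rows="0 0 0 0;0 0 0 0;0 0 0 0;0 0 0 0;0 0 0 0;0 0 0 0;0 0 0 0",
  jaw=0.2,
)

```text
clock: 27.73
tool_pos: [0.5192, -0.3366, 0.2344]
eef_rot: [0.061, 0.95, -0.012, 0.307]
contact_force: [-0.1, 0.0, 0.4]
opening: 0.4
finger_force: 0.0
```

```bash
python3 st.py; python3 - <<'E'
from h import *
snap('side','side3')
b=cv2.imread('pics/side3.png')[260:440,240:440]
cv2.imwrite('pics/c5.png',cv2.resize(b,(600,540)))
for n in ('top',):
    snap(n,n+'3'); C=cloud(n+'3'); d=np.hypot(C[...,0]-.51,C[...,1]+.3375)
    m=(d<.085)&(C[...,2]>.18)&(C[...,2]<.206); q=C[m]; print(len(q),cv2.minEnclosingCircle(q[:,:2].astype(np.float32)*1000), np.percentile(q[:,2],[5,50,95]))
E
```

```text
27.73 q [ 1.22  0.73 -0.91  2.1   1.84  0.27  0.3 ] p [ 0.5192 -0.3366  0.2344] F [-0.1  0.   0.4] op 0.4 0.0
[[-0.804, 0.123, 0.582], [0.108, 0.992, -0.06], [-0.585, 0.014, -0.811]] tilt 35.8
611 ((512.9813232421875, -341.18646240234375), 58.06075668334961) [0.18830834 0.19444452 0.2003927 ]
```

View pics/c5.png

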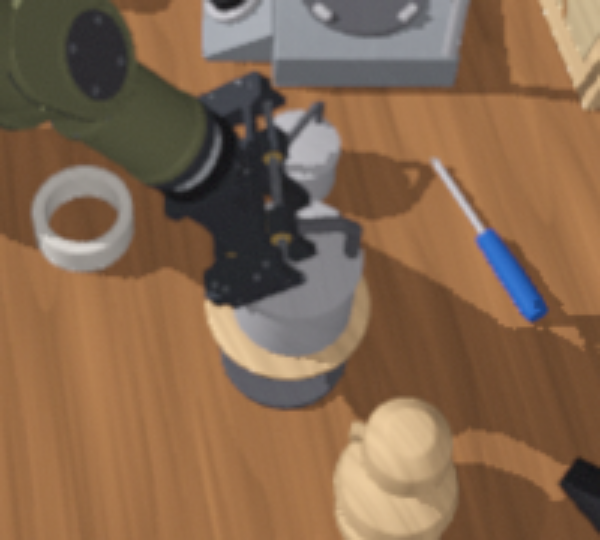

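The pot stands released on the rest. The gripper is open around the bar, and the lid centre at (.513, −.341) puts it about 5 mm off centre. Backing out, then measuring the plunger.

send_rows(
  rows="0 0 -0.02 0;0 0 -0.06 0;0 0 -0.12 0;0 0 -0.18 0;0 0 -0.26 0;0 0 -0.36 0;0 0 -0.46 0;0 0 -0.5 0;0 0 -0.5 0",
)

```text
clock: 28.58
tool_pos: [0.4299, -0.3294, 0.3606]
eef_rot: [0.063, 0.949, -0.014, 0.31]
contact_force: [-0.2, 0.2, -0.2]
opening: 0.401
finger_force: 0.0
```

```bash
python3 st.py .46 .08 .25; python3 - <<'E'
from h import *
a=np.radians(-10.8)
for n in ('top0','side0'):
    C=cloud(n); im=cv2.imread(f'pics/{n}.png').max(2)
    m=(np.hypot(C[...,0]-.537,C[...,1]-.069)<.05)&(im<45)&(C[...,2]>.03); q=C[m]
    c=q.mean(0); nn=np.linalg.svd(q-c)[2][2]; print(n,len(q),c.round(4),nn.round(3),cv2.minEnclosingCircle(q[:,:2].astype(np.float32)*1000),q[:,2].min(),q[:,2].max())
    # wedge & front edge of box for the warmer frame: box top points
    m=(abs(C[...,2]-.055)<.004)&(np.hypot(C[...,0]-.68,C[...,1]-.04)<.15)&(C[...,0]<.75); q=C[m]
    R=np.array([[np.cos(a),np.sin(a)],[-np.sin(a),np.cos(a)]]); w=q[:,:2]@R.T
    print('box in yaw frame',np.percentile(w,[1,2,98,99],axis=0).round(3).tolist(),'plg',(R@c[:2]).round(4))
E
```

```text
28.58 q [ 1.65  0.56 -1.34  2.11  0.9   0.39  1.2 ] p [ 0.4299 -0.3294  0.3606] F [-0.2  0.2 -0.2] op 0.401 0.0
[[-0.8, 0.128, 0.586], [0.111, 0.992, -0.066], [-0.59, 0.013, -0.807]] tilt 36.2
shift m [0.0866 0.4084 0.0801] norm [0.289 1.361 0.267]
top0 242 [0.5346 0.0715 0.0574] [-0.359  0.097  0.928] ((535.2105102539062, 72.02983093261719), 25.333847045898438) 0.04372852176715791 0.07328274172466731
box in yaw frame [[0.521, 0.07], [0.534, 0.072], [0.735, 0.265], [0.738, 0.267]] plg [0.5117 0.1704]
side0 70 [0.5357 0.0634 0.0566] [-0.504  0.016  0.863] ((534.2808227539062, 68.93627166748047), 25.664377212524414) 0.037433890469730224 0.06920332091280312
box in yaw frame [[0.515, 0.069], [0.525, 0.07], [0.737, 0.262], [0.74, 0.267]] plg [0.5143 0.1626]
```

send_rows(
  rows="0 0.08 0 0;0 0.2 0 0;0 0.32 0 0;0 0.44 0 0;0 0.56 0 0;0 0.68 0 0;0 0.8 0 0;0 0.9 0 0;0 1 0 0;0 1 0 0",
  jaw=1,
)

```text
clock: 29.42
tool_pos: [0.4672, -0.045, 0.3602]
eef_rot: [0.062, 0.949, -0.013, 0.308]
contact_force: [1.6, 0.5, -0.5]
opening: 0.004
finger_force: 0.0
```

```bash
python3 st.py .46 .08 .22
```

```text
29.42 q [ 0.51  0.17 -0.7   2.37  1.5   0.26 -0.12] p [ 0.4672 -0.045   0.3602] F [ 1.6  0.5 -0.5] op 0.004 0.0
[[-0.802, 0.127, 0.584], [0.11, 0.992, -0.064], [-0.587, 0.013, -0.81]] tilt 35.9
shift m [0.1018 0.1212 0.1013] norm [0.339 0.404 0.338]
```

send_rows(
  rows="0.03 0.05 0.03 0;0.07 0.1 0.07 0;0.11 0.15 0.11 0;0.15 0.2 0.15 0;0.19 0.25 0.19 0;0.23 0.3 0.23 0;0.27 0.35 0.27 0;0.31 0.4 0.31 0;0.34 0.4 0.34 0;0.34 0.4 0.34 0",
)

```text
clock: 30.25
tool_pos: [0.4646, 0.083, 0.2211]
eef_rot: [0.06, 0.95, -0.013, 0.305]
contact_force: [0.6, 1.0, -1.4]
opening: 0.004
finger_force: 0.0
```

```bash
python3 st.py .50 .075 .106
```

```text
30.25 q [ 0.25  0.89 -1.47  2.56  1.68  1.41 -0.9 ] p [0.4646 0.083  0.2211] F [ 0.6  1.  -1.4] op 0.004 0.0
[[-0.807, 0.121, 0.578], [0.106, 0.993, -0.061], [-0.581, 0.012, -0.814]] tilt 35.5
shift m [ 0.0374 -0.005   0.1146] norm [ 0.125 -0.017  0.382]
```

send_rows(
  rows="-0.02 0 0.04 0;-0.04 0 0.08 0;-0.07 0 0.13 0;-0.1 0 0.18 0;-0.1 0 0.2 0;-0.1 0 0.2 0",
)

```text
clock: 30.75
tool_pos: [0.5234, 0.0737, 0.1887]
eef_rot: [0.062, 0.951, -0.014, 0.304]
contact_force: [0.6, -0.8, -0.2]
opening: 0.01
finger_force: 0.0
```

```bash
python3 st.py .517 .073 .1
```

```text
30.75 q [ 0.32  1.   -1.39  2.44  1.83  1.4  -0.74] p [0.5234 0.0737 0.1887] F [ 0.6 -0.8 -0.2] op 0.01 0.0
[[-0.807, 0.126, 0.576], [0.109, 0.992, -0.064], [-0.58, 0.011, -0.815]] tilt 35.4
shift m [ 0.0565 -0.0025  0.0686] norm [ 0.188 -0.008  0.229]
```

```bash
python3 - <<'E'
from h import *
snap('side','side4')
E
```

```text
(no output)
```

View pics/side4.png

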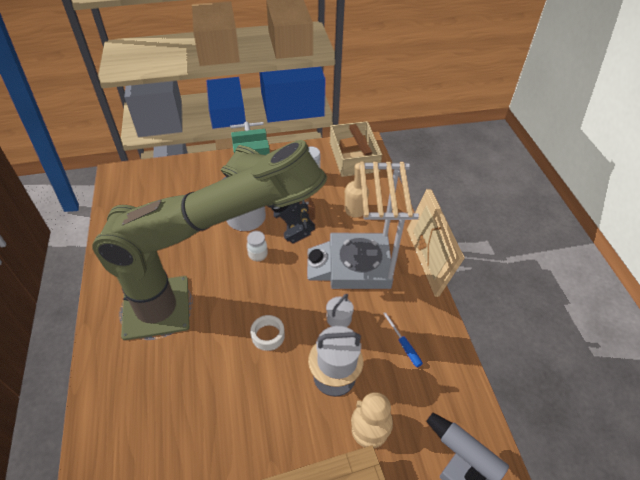

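The pot stands upright on the rest at (338,350). The gripper is in front of and above the plunger at (297,235), and the forearm swings over the chisels at (300,165). I'll check the arm's height above them with depth.

```bash
python3 - <<'E'
from h import *
snap('top','top4')
for n in ('side4','top4'):
    C=cloud(n)
    for x0,x1,y0,y1 in ((.4,.62,.15,.22),(.4,.62,.22,.4),(.62,.8,.1,.4),(.2,.4,.1,.4)):
        m=(C[...,0]>x0)&(C[...,0]<x1)&(C[...,1]>y0)&(C[...,1]<y1)&(C[...,2]>.2)
        q=C[m]; print(n,(x0,x1,y0,y1),len(q), np.percentile(q[:,2],[0,5,50,100]).round(3) if len(q) else '')
C=cloud('top0'); m=(C[...,1]>.2)&(C[...,1]<.4)&(C[...,2]>.1)&(C[...,0]>.4)&(C[...,0]<.6); q=C[m]; print('chisels',q.min(0).round(3),q.max(0).round(3))
E
```

```text
side4 (0.4, 0.62, 0.15, 0.22) 0 
side4 (0.4, 0.62, 0.22, 0.4) 0 
side4 (0.62, 0.8, 0.1, 0.4) 472 [0.201 0.211 0.36  0.373]
side4 (0.2, 0.4, 0.1, 0.4) 73 [0.473 0.482 0.498 0.518]
top4 (0.4, 0.62, 0.15, 0.22) 251 [0.253 0.26  0.278 0.302]
top4 (0.4, 0.62, 0.22, 0.4) 0 
top4 (0.62, 0.8, 0.1, 0.4) 828 [0.201 0.219 0.364 0.376]
top4 (0.2, 0.4, 0.1, 0.4) 767 [0.201 0.428 0.483 0.52 ]
chisels [0.468 0.275 0.103] [0.553 0.392 0.189]
```

The arm is clear: its lowest part is the gripper, and the elbow sits at z above .4. Descending to the pre-push pose.

send_rows(
  rows="0.03 0 0.04 0;0.06 0 0.08 0;0.09 0 0.12 0;0.12 0 0.16 0;0.15 0 0.2 0;0.19 -0.01 0.23 0;0.19 -0.01 0.23 0;0.19 -0.01 0.23 0",
)

```text
clock: 31.52
tool_pos: [0.5166, 0.0736, 0.101]
eef_rot: [0.06, 0.95, -0.013, 0.305]
contact_force: [0.6, -0.2, -0.5]
opening: 0.007
finger_force: 0.0
```

```bash
python3 st.py .535 .071 .058
```

```text
31.52 q [ 0.23  1.21 -1.27  2.51  2.03  1.56 -0.89] p [0.5166 0.0736 0.101 ] F [ 0.6 -0.2 -0.5] op 0.007 0.0
[[-0.807, 0.122, 0.578], [0.106, 0.992, -0.061], [-0.581, 0.012, -0.814]] tilt 35.5
shift m [ 0.0098 -0.0008  0.0458] norm [ 0.033 -0.003  0.153]
```

send_rows(
  rows="0.02 0 0.04 0;0.03 0 0.08 0;0.03 0 0.12 0;0.03 0 0.13 0;0.03 0 0.13 0",
)

```text
clock: 31.93
tool_pos: [0.5331, 0.0714, 0.0647]
eef_rot: [0.062, 0.95, -0.013, 0.306]
contact_force: [0.3, -0.5, 0.5]
opening: 0.006
finger_force: 0.0
```

send_rows(
  rows="0 0 0.01 0;0 0 0.02 0;0 0 0.03 0;0 0 0.03 0",
)

```text
clock: 32.27
tool_pos: [0.5379, 0.0711, 0.0571]
eef_rot: [0.061, 0.95, -0.013, 0.306]
contact_force: [-2.9, 0.6, 5.2]
opening: 0.003
finger_force: 3.2
```

```bash
python3 st.py .535 .071 .058
```

```text
32.27 q [ 0.25  1.31 -1.2   2.45  2.15  1.57 -0.83] p [0.5379 0.0711 0.0571] F [-2.9  0.6  5.2] op 0.003 3.151223860294081
[[-0.806, 0.124, 0.579], [0.108, 0.992, -0.062], [-0.582, 0.013, -0.813]] tilt 35.6
shift m [ 0.0018 -0.0004 -0.0024] norm [ 0.006 -0.001 -0.008]
```

send_rows(
  rows="0 0 0.008 0;0 0 0.016 0;0 0 0.024 0;0 0 0.03 0;0 0 0.03 0",
)

```text
clock: 32.68
tool_pos: [0.5422, 0.0703, 0.0498]
eef_rot: [0.06, 0.95, -0.013, 0.305]
contact_force: [-6.5, -0.4, 9.0]
opening: 0.007
finger_force: 5.7
```

send_rows(
  rows="0 0 0.005 0;0 0 0.01 0;0 0 0.01 0",
)

```text
clock: 32.93
tool_pos: [0.5428, 0.0702, 0.0489]
eef_rot: [0.059, 0.95, -0.013, 0.305]
contact_force: [-15.6, -2.6, 22.3]
opening: 0.005
finger_force: 13.7
```

The force jumped to about 27 N, which is the hard stop. Holding for over a second.

send_rows(
  rows="0 0 0 0;0 0 0 0;0 0 0 0;0 0 0 0;0 0 0 0;0 0 0 0;0 0 0 0;0 0 0 0;0 0 0 0;0 0 0 0",
)

```text
clock: 33.77
tool_pos: [0.5428, 0.0702, 0.0489]
eef_rot: [0.059, 0.95, -0.013, 0.305]
contact_force: [-16.8, -2.3, 22.4]
opening: 0.002
finger_force: 13.8
```

send_rows(
  rows="0 0 0 0;0 0 0 0;0 0 0 0;0 0 0 0;0 0 0 0",
)

```text
clock: 34.18
tool_pos: [0.5428, 0.0702, 0.0489]
eef_rot: [0.059, 0.95, -0.013, 0.305]
contact_force: [-16.6, -2.3, 22.3]
opening: 0.003
finger_force: 13.8
```

send_rows(
  rows="0 0 -0.03 0;0 0 -0.06 0;0 0 -0.1 0;0 0 -0.15 0;0 0 -0.22 0;0 0 -0.3 0;-0.05 0 -0.35 0;-0.1 0 -0.4 0;-0.1 0 -0.4 0;-0.1 0 -0.4 0",
)

```text
clock: 35.02
tool_pos: [0.5001, 0.074, 0.1629]
eef_rot: [0.062, 0.95, -0.013, 0.306]
contact_force: [0.7, 0.0, -0.4]
opening: 0.002
finger_force: 0.0
```

```bash
python3 st.py; python3 - <<'E'
from h import *
a=np.radians(-10.8)
for n in ('top','side'):
    snap(n,n+'5'); C=cloud(n+'5'); im=cv2.imread(f'pics/{n}5.png').max(2)
    m=(np.hypot(C[...,0]-.537,C[...,1]-.069)<.05)&(im<45)&(C[...,2]>.03)&(C[...,2]<.09); q=C[m]
    print(n,len(q),q.mean(0) if len(q) else '')
    d=np.hypot(C[...,0]-.51,C[...,1]+.3375)
    m=(d<.085)&(C[...,2]>.18)&(C[...,2]<.206); q=C[m]; print(cv2.minEnclosingCircle(q[:,:2].astype(np.float32)*1000), np.percentile(q[:,2],[5,50,95]))
E
```

```text
35.02 q [ 0.27  1.1  -1.44  2.53  1.84  1.57 -0.85] p [0.5001 0.074  0.1629] F [ 0.7  0.  -0.4] op 0.002 0.0
[[-0.805, 0.126, 0.58], [0.109, 0.992, -0.063], [-0.584, 0.012, -0.812]] tilt 35.7
top 236 [0.53517473 0.07113682 0.05774254]
((513.4837036132812, -341.7940368652344), 58.98624038696289) [0.1883197  0.1944425  0.20094321]
side 53 [0.53754021 0.06020932 0.05753365]
((512.9775390625, -338.0041198730469), 59.25760269165039) [0.18852324 0.19410369 0.19937591]
```

View pics/side5.png

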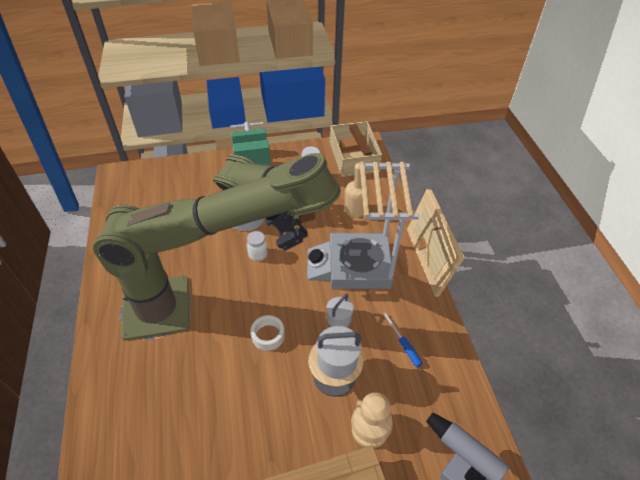

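The plunger face is back at its original height (.058), the pot stands upright on the rest, and the arm touches nothing. Handing in.

```bash
python3 -c "
from plant import finish_job
print(finish_job())"
```

```text
the job is handed in; nothing more can be done
None
```

I handed the job in at about 35 s: the pot stands released and upright on the rest, about 5 mm off centre, and the plunger was pushed to its stop (about 27 N), held for over a second, and sprang back out; the hand-in returned no verdict.

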